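# Slide the tray with the eye pad pack under the magnifier bridge

## Task

Push the shallow steel tray, with the sealed eye pad pack lying in it, along the worktop and in under the low magnifier bridge from its open end, until the tray is fully home against the stop bar at the bridge's far end. Only push it: keep the tray flat on the worktop with the pack in it, and do not lift or tip either one. Do not shove the bridge out of its place or disturb the other things on the worktop, and finish with the hand clear.

Things in the scene. Friction and masses are not known exactly. Their poses are not given: they have to be found in the camera images.
- tray: Loose shallow rectangular steel instrument tray with a raised rim and rounded corners, 91 (x) x 126 (y, its long way) x 16 mm high, 0.11 kg. Lies flat on the worktop in front of the bridge's open end. Origin: centre of its underside; z up. Its y axis runs along its length; either end may lead. It starts 125 to 150 mm short of home, up to 20 mm off the bridge's centre line and up to 0.25 rad askew.
- pad_pack: Flat sealed eye pad pack, 55 x 95 x 8 mm, 0.02 kg, lying loose in the tray on its floor (4 mm above the worktop), its long way along the tray. Origin: centre of its underside.
- bridge: Grey and aluminium inspection bridge, 1.6 kg, held only by its weight (a level push of 10 N or more may shift it). Origin: on the worktop under the middle of the deck; x points the way the tray is pushed, away from the open end; z up. Deck 60 mm deep (x = +-30 mm), underside 20 mm up (4 mm over the tray's rim), top at 26 mm; round black magnifier on it, 58 mm across, up to 44 mm.
- bridge_mouth (a point): Middle of the bridge's open end, on the worktop, at x = -37 mm. Guide rails 14 mm wide, 20 mm high, round-nosed (7 mm radius), run from here to x = +78 mm; inner faces at y = +-50.5 mm (5 mm free each side of the tray). Stop bar 15 mm high between them, near face at x = +63.5 mm: the tray home against it has its origin within 1 mm of the bridge's, and its near end sticks out 26 mm before the mouth.
- lens_pot: Bystander: round black screw pot, 66 mm across, 33 mm high, standing to the left of the tray. Origin: centre of its underside.
- dropper: Bystander: small white dropper bottle with a red tip, 25 mm across, 84 mm high, standing to the right of the tray. Origin: centre of its underside.
- lens_case: Bystander: flat contact lens case with two caps, 36 x 72 x 18 mm, farther to the right. Origin: centre of its underside.
Mind the look-alikes: they are no part of the job. Of the things that look like the pad_pack, take the one that is farthest to the robot's right at the start.

How it is judged:
By the outcome, as a careful person would: the job done as asked, in the order asked, and still so for the second after the job is handed in, with the robot touching nothing.
It also fails if it takes over 58 s, if anything falls off the work surface, if the arm or the gripper's body presses on something with over 40 N, if the wrist force passes 120 N, or if a joint passes its speed limit or range.

## Robot

A 6-joint arm with a two-finger parallel gripper is mounted at the origin on a cart in front of the work surface, level with it; the furniture and walls round the work are solid. World frame = base frame: x ahead of the robot, y to its left, z up, the work surface at z = 0. Lengths are in m, angles in rad, forces in N, time in s.
With the tool pointing down it reaches from about 0.425 to 0.95 m from the base axis. Payload 3.5 kg.
Tool frame: the origin (TCP) lies at the very end of the fingers, on their centre line; the grasp point (between the pads) lies behind it (ctrl.grasp_offset is the z of the grasp point in the tool frame, in m); z points along the fingers, x is the direction in which the jaws open and shut, and the axes are right-handed (so a half turn about z gives the same grasp; the last joint's range is limited). The gripper opens to 85 mm and grips with 20 to 120 N. Pads are 22 mm wide; open, the fingers measure 114 mm over their backs; the gripper's body (76 mm by 85 mm) begins 54 mm behind the grasp point. The pads swing forward as they close: fully open they stand 13 mm farther back than shut.
Start: joints at [-1.38, 0.286, 1.577, -0, 1.279, -0.15], TCP at [0.226, -0.636, 0.231] pointing down, gripper open.
Joint ranges: [-2.77, 2.77], [-0.9, 2.22], [0.21, 2.48], [-1.53, 4.67], [0.24, 2.81], [-2.84, 2.84]. Speed limits (rad/s): [2.79, 2.79, 3.14, 3.14, 3.14, 3.14].

## Interface

Orientations are given as a unit quaternion [x, y, z, w].
In Python, from plant import ctrl gives the robot as it stands.
- The arm moves only by the shell command python3 -m jog 'ROWS' [FORCE]. ROWS is JSON, a list of rows, each an object with "grip": the closure, from 0 (fully open) to 1 (shut); "xyz": the shift along the tool's x, y, z in m, a list of three; "dr": the turn, a rotation vector about the tool's x, y, z in rad, a list of three. A call has 1 to 12 rows; each row is the pose to reach, as a shift and turn from the pose commanded when the call began, along the tool's axes at that moment; what a row does not reach only later rows make up. A row lasts 1/12 s, in which the tool goes at most 41.7 mm and 7.16 degrees, less where a joint would pass 70% of its speed; a pose out of reach is approached as far as the arm can. A call with a gripper value outside its range is refused whole. The fingers move at their own pace and stop on an object; FORCE is the grip in N (left out, the last holds). Time passes only in rows, so rows that repeat a pose let the fingers close. It gives the time, the measured TCP pose, the force and the opening at its end, in the units of the state.
- ctrl.get_state(): the state, without advancing time (a new reading comes with each control period).
- ctrl.read_camera(name): name is "scene" or "side" or "wrist"; returns the picture (400x640x3 uint8, red, green, blue); there is no depth.
- ctrl.get_calibration(name): a dict with "mtx" (3x3 intrinsics, pixels), "R" (3x3) and "t" (3): a world point X has camera coordinates R X + t; the wrist camera has in their place "hand_eye" (4x4, takes a point from camera to tool coordinates, whose origin is the TCP and whose axes are the tool frame's). Camera axes: x right, y down, z forward; pixel columns grow to the right and rows downward; lengths in m; the calibration is good to about 2 mm. A picture is of the moment at which its call begins: read the wrist's pose just before it. get_calibration takes no time and is no camera call.
- ctrl.sign_off(): hands the job in, once; it reports no verdict.
The state is a dict: "time": time; "qpos": joint angles; "dq": joint speeds; "joint_efforts": joint torques, N m; "eef_pos": TCP position; "tcp_rot": TCP orientation; "contact_force": force on the tool from outside, world axes, zero at the start; "wrist_torque": the same for the moment, N m; "opening": opening from 0.0 (shut) to 1.0 (fully open).
Only numpy, scipy, OpenCV 4.12 (cv2) and the standard library are available. Lean on these libraries where they do the work, as an engineer would, in place of code of your own. Each camera call takes 0.05 s, during which the arm holds its last target.

## Working session

There is one attempt and no reset: what is moved stays moved. The work goes in short steps, Python scripts to look and compute and a shell command to move; the robot and the scene stay as the last step left them, time stands still between calls to the robot, and variables do not carry over. Pictures are saved under pics/ and viewed, and the job is handed in when it is done.

```bash
ls; mkdir -p pics; python3 - <<'E'
from plant import ctrl
import cv2
s=ctrl.get_state();print(s['time'],s['eef_pos'],s['tcp_rot'],s['opening'],ctrl.grasp_offset)
for n in ['scene','side']:
    cv2.imwrite(f'pics/{n}0.png',ctrl.read_camera(n)[...,::-1]); c=ctrl.get_calibration(n);print(n,c)
print(ctrl.get_calibration('wrist'))
E
```

```text
pics
0.0 [ 0.22549856 -0.63552496  0.22992869] [ 0.81676948 -0.57696291 -0.00086254 -0.00081768] 0.999839500754961 -0.0187
scene {'mtx': array([[413.89478301,   0.        , 322.1651682 ],
       [  0.        , 413.89478301, 193.92532686],
       [  0.        ,   0.        ,   1.        ]]), 'R': array([[-0.72914473, -0.68399112,  0.02245248],
       [-0.38927574,  0.38754367, -0.83562809],
       [ 0.56286087, -0.61803402, -0.54883658]]), 't': array([0.53110021, 0.19026469, 0.90884241])}
side {'mtx': array([[482.75890181,   0.        , 324.99186898],
       [  0.        , 482.75890181, 198.98414069],
       [  0.        ,   0.        ,   1.        ]]), 'R': array([[ 0.99732248, -0.07124759, -0.01648179],
       [-0.04875973, -0.47989925, -0.87596758],
       [ 0.05450098,  0.87442581, -0.48208833]]), 't': array([-0.58739591,  0.14710224,  1.10604039])}
{'mtx': array([[281.11888407,   0.        , 316.66800675],
       [  0.        , 281.11888407, 199.21768819],
       [  0.        ,   0.        ,   1.        ]]), 'hand_eye': array([[ 9.99999999e-01, -3.99845169e-05,  3.66491278e-05,
         6.18275517e-04],
       [ 2.91667767e-05,  9.66096455e-01,  2.58181408e-01,
        -6.61171588e-02],
       [-4.57298513e-05, -2.58181406e-01,  9.66096454e-01,
        -1.41974460e-01],
       [ 0.00000000e+00,  0.00000000e+00,  0.00000000e+00,
         1.00000000e+00]])}
```

View pics/scene0.png

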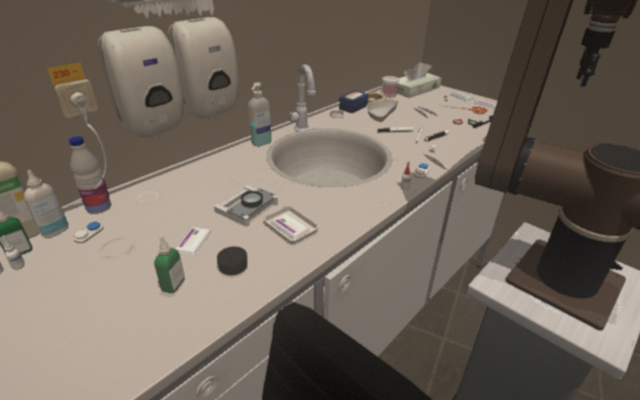

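View pics/side0.png

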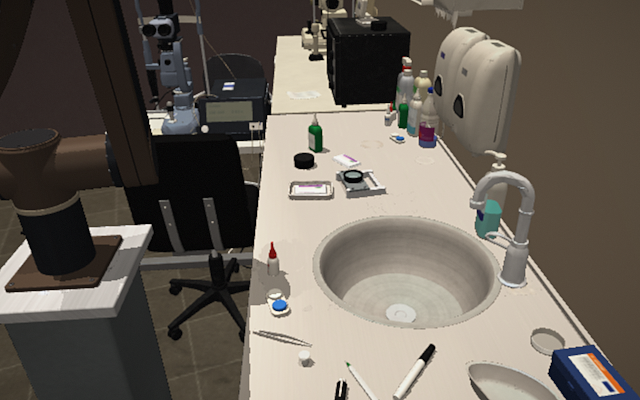

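Candidates for the pad pack: the one in the tray (scene 290,223; side 311,188) and a loose one (scene 193,240; side 347,160). The robot's right is −y, nearer the side camera, so the one in the tray is the target. I'll check this in a close crop.

```bash
cat > h.py <<'E'
import numpy as np,cv2
from plant import ctrl
from scipy.spatial.transform import Rotation as Ro
def cam(n,s=None):
    c=ctrl.get_calibration(n)
    if n!='wrist': return c['mtx'],np.array(c['R']),np.array(c['t'])
    T=np.eye(4);T[:3,:3]=Ro.from_quat(s['tcp_rot']).as_matrix();T[:3,3]=s['eef_pos']
    W=np.linalg.inv(T@c['hand_eye']);return c['mtx'],W[:3,:3],W[:3,3]
def pix2w(C,uv,z):
    K,R,t=C; d=R.T@np.linalg.inv(K)@np.array([*uv,1.]); o=-R.T@t
    return o+d*(z-o[2])/d[2]
def proj(C,P):
    K,R,t=C; p=(K@(R@np.atleast_2d(P).T+t[:,None])).T; return p[:,:2]/p[:,2:]
E
python3 - <<'E'
from h import *
a=cv2.imread('pics/scene0.png');b=cv2.imread('pics/side0.png')
A=cv2.resize(a[170:290,140:340],(800,480),interpolation=cv2.INTER_CUBIC)
B=cv2.resize(b[110:210,270:410],(784,560),interpolation=cv2.INTER_CUBIC)
cv2.imwrite('pics/c1.png',A);cv2.imwrite('pics/c2.png',B)
S=cam('scene');D=cam('side')
for n,p,q,z in [('tray',(291,224),(311,190),.01),('bridge',(252,200),(355,177),.03),('pack2',(193,240),(347,160),.004),('pot',(232,261),(303,160),.02)]:
    print(n,pix2w(S,p,z),pix2w(D,q,z))
E
```

```text
tray [0.56298909 0.29116621 0.01      ] [0.56930419 0.28396704 0.01      ]
bridge [0.69193401 0.31005085 0.03      ] [0.69941773 0.31395383 0.03      ]
pack2 [0.68878348 0.49368504 0.004     ] [0.69619455 0.49323907 0.004     ]
pot [0.54790718 0.48230059 0.02      ] [0.55274647 0.47302049 0.02      ]
```

View pics/c1.png

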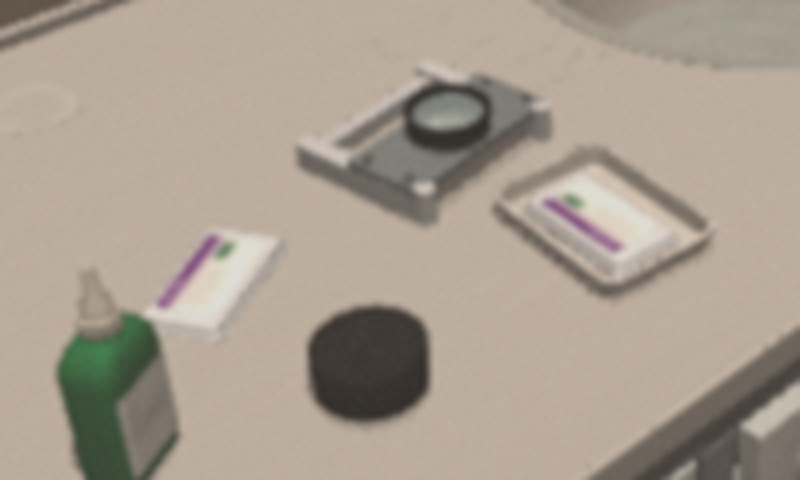

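View pics/c2.png

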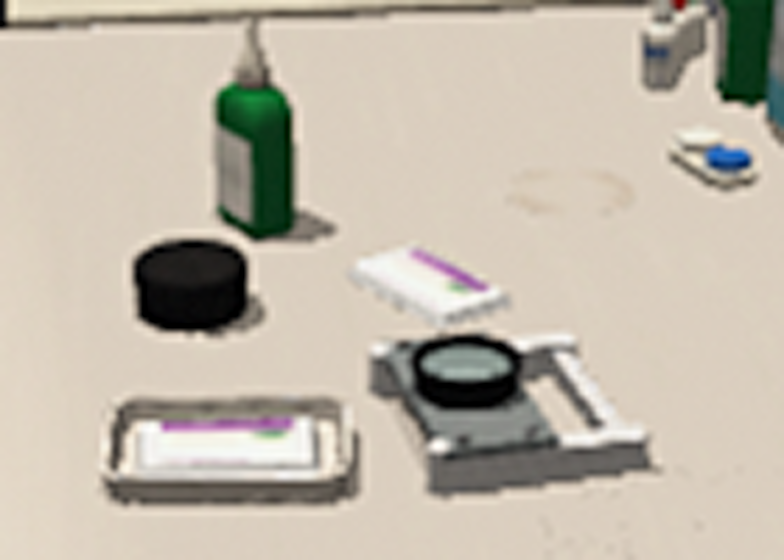

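The crop confirms it. The tray sits at about (0.566, 0.288) m with the pack in it, and the loose pack at y≈0.49 is the decoy. The bridge is ahead at about (0.69, 0.31). I'll bring the wrist camera over for a precise measurement.

```bash
python3 -m jog '[{"grip":0,"xyz":[-0.34,-0.496,-0.02],"dr":[0,0,0.19]},{"grip":0,"xyz":[-0.34,-0.496,-0.02],"dr":[0,0,0.19]},{"grip":0,"xyz":[-0.34,-0.496,-0.02],"dr":[0,0,0.19]},{"grip":0,"xyz":[-0.34,-0.496,-0.02],"dr":[0,0,0.19]},{"grip":0,"xyz":[-0.34,-0.496,-0.02],"dr":[0,0,0.19]},{"grip":0,"xyz":[-0.34,-0.496,-0.02],"dr":[0,0,0.19]},{"grip":0,"xyz":[-0.34,-0.496,-0.02],"dr":[0,0,0.19]},{"grip":0,"xyz":[-0.34,-0.496,-0.02],"dr":[0,0,0.19]},{"grip":0,"xyz":[-0.34,-0.496,-0.02],"dr":[0,0,0.19]},{"grip":0,"xyz":[-0.34,-0.496,-0.02],"dr":[0,0,0.19]},{"grip":0,"xyz":[-0.34,-0.496,-0.02],"dr":[0,0,0.19]},{"grip":0,"xyz":[-0.34,-0.496,-0.02],"dr":[0,0,0.19]}]'
cat >> h.py <<'E'
def toolshift(target,psi=None):
    s=ctrl.get_state();R=Ro.from_quat(s['tcp_rot']).as_matrix()
    d=R.T@(np.array(target)-s['eef_pos']); a=np.arctan2(R[1,0],R[0,0])+np.pi/2
    print('t',s['time'],'pos',s['eef_pos'].round(4),'push yaw',round(a,4),'zaxis',R[:,2].round(4),'shift',d.round(4),'F',np.round(s['contact_force'],1),'open',round(s['opening'],3))
    if psi is not None: print('dr z',round(-(psi-a),4))
E
python3 -c "
from h import *
toolshift([.60,.29,.25],0.15)"
```

```text
time: 1.1
eef_pos: [0.5203, -0.23, 0.2476]
tcp_rot: [0.758, -0.652, -0.0, 0.0]
contact_force: [-0.1, -0.7, -0.4]
opening: 1.0
t 1.1 pos [ 0.5203 -0.23    0.2476] push yaw 0.1508 zaxis [-5.e-04  3.e-04 -1.e+00] shift [-0.5021 -0.1569 -0.0023] F [-0.1 -0.7 -0.4] open 1.0
dr z 0.0008
```

```bash
python3 -m jog '[{"grip":0,"xyz":[-0.50,-0.157,0],"dr":[0,0,0]},{"grip":0,"xyz":[-0.50,-0.157,0],"dr":[0,0,0]},{"grip":0,"xyz":[-0.50,-0.157,0],"dr":[0,0,0]},{"grip":0,"xyz":[-0.50,-0.157,0],"dr":[0,0,0]},{"grip":0,"xyz":[-0.50,-0.157,0],"dr":[0,0,0]},{"grip":0,"xyz":[-0.50,-0.157,0],"dr":[0,0,0]},{"grip":0,"xyz":[-0.50,-0.157,0],"dr":[0,0,0]},{"grip":0,"xyz":[-0.50,-0.157,0],"dr":[0,0,0]},{"grip":0,"xyz":[-0.50,-0.157,0],"dr":[0,0,0]},{"grip":0,"xyz":[-0.50,-0.157,0],"dr":[0,0,0]},{"grip":0,"xyz":[-0.50,-0.157,0],"dr":[0,0,0]},{"grip":0,"xyz":[-0.50,-0.157,0],"dr":[0,0,0]}]'
python3 -m jog '[{"grip":0,"xyz":[0,0,0],"dr":[0,0,0]},{"grip":0,"xyz":[0,0,0],"dr":[0,0,0]},{"grip":0,"xyz":[0,0,0],"dr":[0,0,0]}]'
cat >> h.py <<'E'
def wshot(name):
    s=ctrl.get_state(); im=ctrl.read_camera('wrist')
    cv2.imwrite(f'pics/{name}.png',im[...,::-1]); C=cam('wrist',s)
    np.savez(f'pics/{name}.npz',K=C[0],R=C[1],t=C[2]); print(s['time'],s['eef_pos'],s['tcp_rot'])
def lc(name):
    d=np.load(f'pics/{name}.npz');return d['K'],d['R'],d['t']
E
python3 -c "
from h import *
wshot('w1')"
```

```text
time: 2.1
eef_pos: [0.5957, 0.2641, 0.2473]
tcp_rot: [0.758, -0.652, -0.0, 0.0]
contact_force: [1.0, -0.8, -1.2]
opening: 1.003
time: 2.35
eef_pos: [0.5957, 0.2619, 0.2471]
tcp_rot: [0.759, -0.652, -0.0, 0.001]
contact_force: [0.2, 0.1, 0.6]
opening: 1.001
2.35 [0.59565246 0.26192576 0.24708369] [ 7.58596803e-01 -6.51559773e-01 -2.41963014e-04  8.33374859e-04]
```

View pics/w1.png

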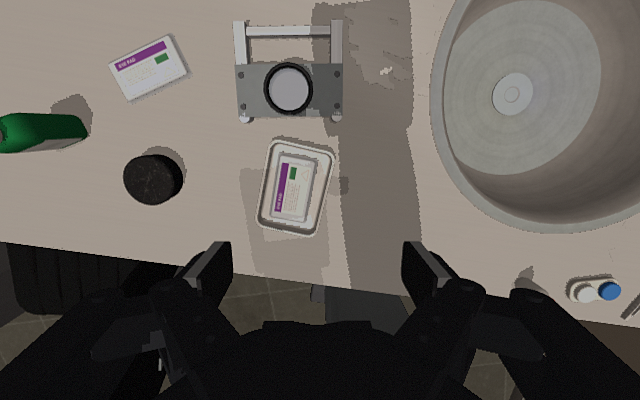

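The wrist view shows the bridge (deck about 236–342, 65–118), the tray (about 257–335, 137–236, turned clockwise) and the pot at (153,179). The path between tray and bridge is clear. I'll zoom in to fit the poses.

```bash
python3 -c "
import cv2
a=cv2.imread('pics/w1.png')
cv2.imwrite('pics/w1a.png',cv2.resize(a[128:242,245:345],None,fx=5,fy=5,interpolation=cv2.INTER_CUBIC))
cv2.imwrite('pics/w1b.png',cv2.resize(a[12:132,225:355],None,fx=5,fy=5,interpolation=cv2.INTER_CUBIC))"
```

```text
(no output)
```

View pics/w1a.png

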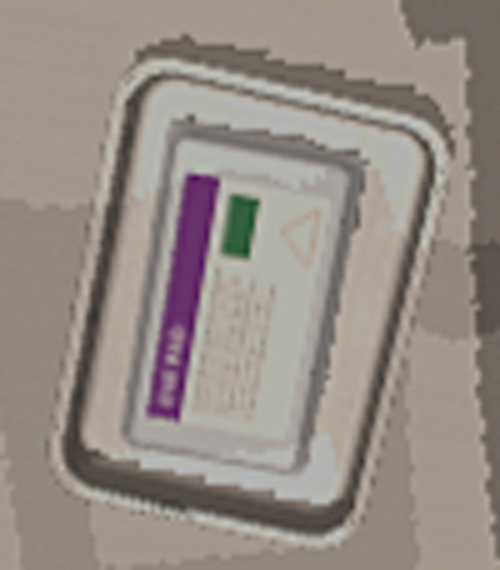

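View pics/w1b.png

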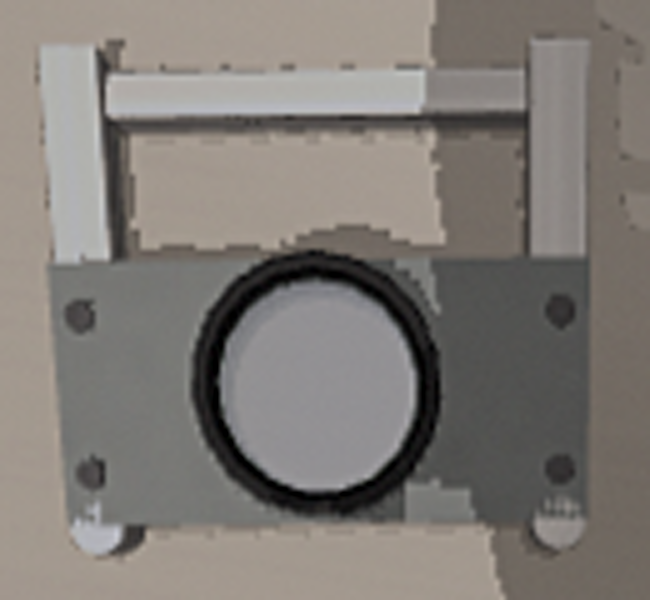

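```bash
cat >> h.py <<'E'
from scipy.optimize import least_squares
def inter(a,b,c,d):
    l=np.cross(np.cross([*a,1],[*b,1]),np.cross([*c,1],[*d,1]));return l[:2]/l[2]
def fit(C,pts,px,x0):
    pts=np.array(pts);px=np.array(px)
    def P(p):
        c,s=np.cos(p[2]),np.sin(p[2]);return np.c_[p[0]+c*pts[:,0]-s*pts[:,1],p[1]+s*pts[:,0]+c*pts[:,1],pts[:,2]]
    r=least_squares(lambda p:(proj(C,P(p))-px).ravel(),x0);print('fit',r.x.round(4),'res px',r.fun.reshape(-1,2).round(1).tolist());return r.x
E
python3 - <<'E'
from h import *
C=lc('w1')
f=lambda p,o:np.array([o[0]+(p[0]-2)/5,o[1]+(p[1]-2)/5])
L=((120,95),(52,460));R=((455,150),(355,510));F=((150,58),(425,112));N=((80,495),(320,547))
q=[f(inter(*a,*b),(245,128)) for a,b in [(F,L),(F,R),(N,R),(N,L)]]
# frame u: along push, v: left
hx,hy=.063,.0455
T=fit(C,[(hx,hy,.016),(hx,-hy,.016),(-hx,-hy,.016),(-hx,hy,.016)],q,[.56,.29,.1])
b=[f(p,(225,12)) for p in [(50,262),(590,257),(590,520),(68,522),(40,45),(590,40)]]
w=.0645
B=fit(C,[(.03,w,.026),(.03,-w,.026),(-.03,-w,.026),(-.03,w,.026),(.078,w,.02),(.078,-w,.02)],b,[.69,.31,.1])
c,s=np.cos(B[2]),np.sin(B[2]);M=np.array([[c,s],[-s,c]])
print('tray in bridge',M@(T[:2]-B[:2]),T[2]-B[2])
pk=[f(p,(245,128)) for p in [(172,130),(352,165),(303,468),(128,440)]]
for p in pk: print(pix2w(C,p,.012))
for p in [(153,170)]: print('pot',pix2w(C,p,.033))
E
```

```text
fit [ 0.5701  0.2893 -0.0796] res px [[-0.9, -2.0], [0.1, 1.0], [2.2, 1.1], [-1.3, 0.3]]
fit [0.6946 0.3098 0.1598] res px [[-0.5, 0.1], [0.5, 0.1], [-0.3, 0.4], [0.0, 0.9], [-0.5, -0.6], [0.7, -0.6]]
tray in bridge [-0.12620633 -0.00040445] -0.23932162094008447
[0.61578941 0.31506125 0.012     ]
[0.61381642 0.26632794 0.012     ]
[0.52685065 0.26724595 0.012     ]
[0.52768834 0.31721979 0.012     ]
pot [0.57348661 0.4690071  0.033     ]
```

```bash
python3 - <<'E'
from h import *
C=ctrl.get_calibration('wrist');H=np.linalg.inv(C['hand_eye'])
for z in [-.02,-.013,-.008,0]:
    for y in (-.011,.011):
        P=np.array([[-.0425,y,z],[.0425,y,z]]);print(z,y,proj((C['mtx'],H[:3,:3],H[:3,3]),P).round(0).tolist())
W=lc('w1')
for p in [(250,270),(340,283),(10,245)]:print('edge',pix2w(W,p,0).round(3))
toolshift([.4754,.2745,.06],.16)
E
```

```text
-0.02 -0.011 [[225.0, 246.0], [406.0, 246.0]]
-0.02 0.011 [[229.0, 287.0], [403.0, 287.0]]
-0.013 -0.011 [[230.0, 240.0], [402.0, 240.0]]
-0.013 0.011 [[233.0, 280.0], [399.0, 280.0]]
-0.008 -0.011 [[233.0, 236.0], [399.0, 236.0]]
-0.008 0.011 [[236.0, 275.0], [396.0, 275.0]]
0 -0.011 [[237.0, 230.0], [395.0, 230.0]]
0 0.011 [[240.0, 267.0], [392.0, 267.0]]
edge [0.431 0.34  0.   ]
edge [0.43  0.199 0.   ]
edge [0.419 0.699 0.   ]
t 2.4 pos [0.5958 0.2612 0.2474] push yaw 0.1502 zaxis [-1.1e-03 -7.0e-04 -1.0e+00] shift [-0.0313  0.1169  0.1875] F [-0.5  0.3 -0.1] open 0.997
dr z -0.0098
```

```bash
python3 -m jog '[{"grip":0.45,"xyz":[-0.031,0.117,0.03],"dr":[0,0,-0.01]},{"grip":0.45,"xyz":[-0.031,0.117,0.03],"dr":[0,0,-0.01]},{"grip":0.45,"xyz":[-0.031,0.117,0.03],"dr":[0,0,-0.01]},{"grip":0.45,"xyz":[-0.031,0.117,0.06],"dr":[0,0,-0.01]},{"grip":0.45,"xyz":[-0.031,0.117,0.10],"dr":[0,0,-0.01]},{"grip":0.45,"xyz":[-0.031,0.117,0.14],"dr":[0,0,-0.01]},{"grip":0.45,"xyz":[-0.031,0.117,0.175],"dr":[0,0,-0.01]},{"grip":0.45,"xyz":[-0.031,0.117,0.19],"dr":[0,0,-0.01]},{"grip":0.45,"xyz":[-0.031,0.117,0.19],"dr":[0,0,-0.01]},{"grip":0.45,"xyz":[-0.031,0.117,0.19],"dr":[0,0,-0.01]}]'
python3 -c "
from h import *
wshot('w2')
toolshift([.4754,.2745,.003],.16)"
```

```text
time: 3.23
eef_pos: [0.4756, 0.2737, 0.0576]
tcp_rot: [0.761, -0.649, -0.0, 0.001]
contact_force: [0.8, -0.1, 0.4]
opening: 0.549
3.2333 [0.47561036 0.27370703 0.05755924] [ 7.60936247e-01 -6.48826100e-01 -3.85840927e-04  7.55910862e-04]
t 3.2833 pos [0.4769 0.2744 0.0592] push yaw 0.1591 zaxis [ 1.8e-03  5.0e-04 -1.0e+00] shift [-0.0003  0.0016  0.0562] F [-0.5 -1.1  0.4] open 0.548
dr z -0.0009
```

View pics/w2.png

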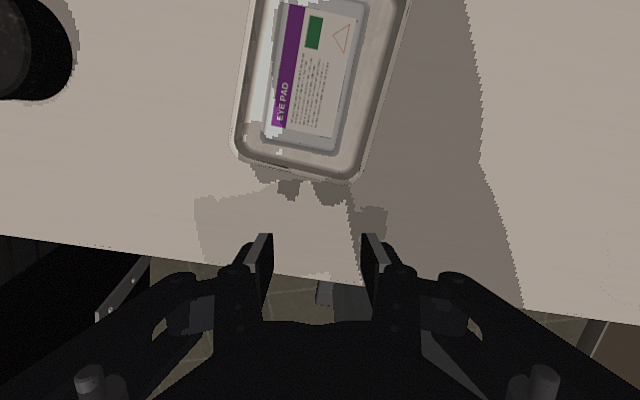

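The fingers straddle the tray's near end, with their tips (273,234 and 362,234) behind the near edge (about 240,155 to 355,183). Next I'll go down and push gently to square the tray up.

```bash
python3 -m jog '[{"grip":0.45,"xyz":[0,0,0.03],"dr":[0,0,0]},{"grip":0.45,"xyz":[0,0,0.048],"dr":[0,0,0]},{"grip":0.45,"xyz":[0,0,0.055],"dr":[0,0,0]},{"grip":0.45,"xyz":[0,0,0.056],"dr":[0,0,0]},{"grip":0.45,"xyz":[0,0,0.056],"dr":[0,0,0]}]'
python3 -m jog '[{"grip":0.45,"xyz":[0,-0.006,0],"dr":[0,0,0]},{"grip":0.45,"xyz":[0,-0.012,0],"dr":[0,0,0]},{"grip":0.45,"xyz":[0,-0.015,0],"dr":[0,0,0]},{"grip":0.45,"xyz":[0,-0.018,0],"dr":[0,0,0]},{"grip":0.45,"xyz":[0,-0.021,0],"dr":[0,0,0]},{"grip":0.45,"xyz":[0,-0.024,0],"dr":[0,0,0]},{"grip":0.45,"xyz":[0,-0.027,0],"dr":[0,0,0]},{"grip":0.45,"xyz":[0,-0.027,0],"dr":[0,0,0]}]'
python3 -c "
from h import *
wshot('w3')
toolshift([.4754,.2745,.003],.16)"
```

```text
time: 3.7
eef_pos: [0.477, 0.2754, 0.0035]
tcp_rot: [0.762, -0.648, 0.001, -0.001]
contact_force: [0.3, -0.0, 0.2]
opening: 0.553
time: 4.37
eef_pos: [0.5031, 0.2795, 0.002]
tcp_rot: [0.762, -0.648, 0.0, -0.0]
contact_force: [-0.1, -0.0, 0.4]
opening: 0.547
4.3667 [0.50314568 0.27954296 0.00200417] [ 7.61578050e-01 -6.48073057e-01  2.24916081e-04 -3.68872591e-04]
t 4.4167 pos [0.5029 0.2795 0.002 ] push yaw 0.1608 zaxis [ 7.e-04  2.e-04 -1.e+00] shift [ 0.0005  0.0279 -0.0011] F [-0.1 -0.3 -0.1] open 0.55
dr z 0.0008
```

View pics/w3.png

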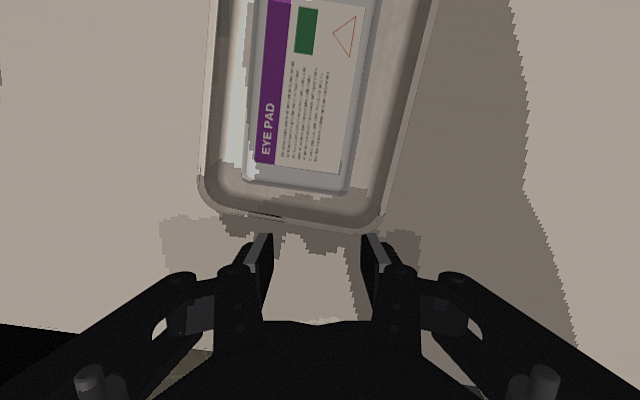

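The pads are just touching the near end, with the right pad at (365,235). The tray is still askew, so I'll keep pushing.

```bash
python3 -m jog '[{"grip":0.45,"xyz":[0,-0.002,0],"dr":[0,0,0]},{"grip":0.45,"xyz":[0,-0.004,0],"dr":[0,0,0]},{"grip":0.45,"xyz":[0,-0.006,0],"dr":[0,0,0]},{"grip":0.45,"xyz":[0,-0.008,0],"dr":[0,0,0]},{"grip":0.45,"xyz":[0,-0.010,0],"dr":[0,0,0]},{"grip":0.45,"xyz":[0,-0.012,0],"dr":[0,0,0]},{"grip":0.45,"xyz":[0,-0.014,0],"dr":[0,0,0]},{"grip":0.45,"xyz":[0,-0.016,0],"dr":[0,0,0]},{"grip":0.45,"xyz":[0,-0.017,0],"dr":[0,0,0]},{"grip":0.45,"xyz":[0,-0.017,0],"dr":[0,0,0]}]'
python3 -c "
from h import *
wshot('w4')
for n in ['scene','side']: cv2.imwrite(f'pics/{n}4.png',ctrl.read_camera(n)[...,::-1])
a=cv2.imread('pics/scene4.png');b=cv2.imread('pics/side4.png')
cv2.imwrite('pics/c4.png',np.vstack([cv2.resize(a[185:255,205:335],(780,420),interpolation=cv2.INTER_CUBIC)]))
cv2.imwrite('pics/d4.png',cv2.resize(b[155:215,275:405],(780,360),interpolation=cv2.INTER_CUBIC))
"
```

```text
time: 5.25
eef_pos: [0.5196, 0.2822, 0.0021]
tcp_rot: [0.762, -0.648, 0.0, -0.0]
contact_force: [-0.5, -0.2, 0.1]
opening: 0.549
5.25 [0.51962629 0.28221248 0.00206457] [ 7.61579178e-01 -6.48071807e-01  1.44759090e-04 -2.58775774e-04]
```

View pics/w4.png

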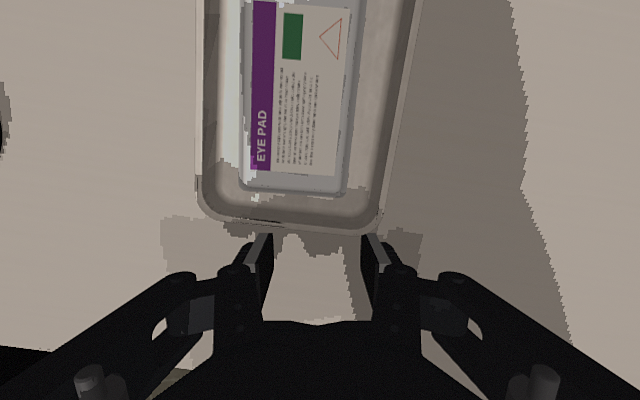

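View pics/c4.png

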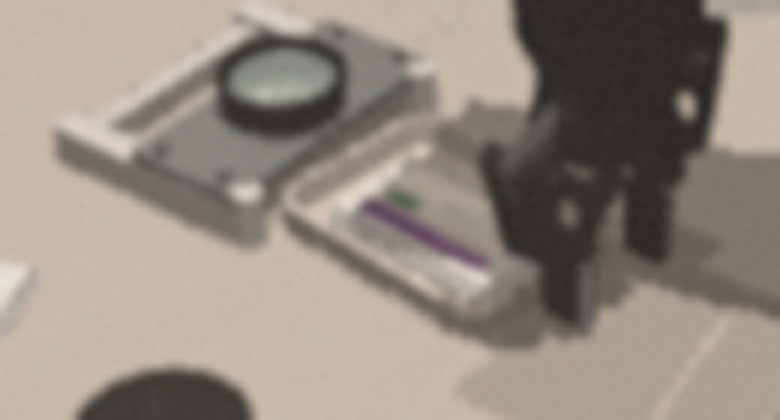

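View pics/d4.png

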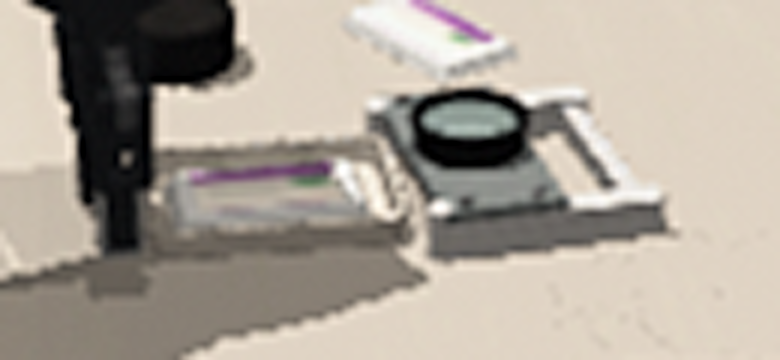

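```bash
python3 - <<'E'
import sys
sys.path.insert(0,'.')
from h import *
a=cv2.imread('pics/w4.png');cv2.imwrite('pics/w4a.png',cv2.resize(a[0:245,180:440],None,fx=3,fy=2.4,interpolation=cv2.INTER_CUBIC))
E
```

```text
(no output)
```

View pics/w4a.png

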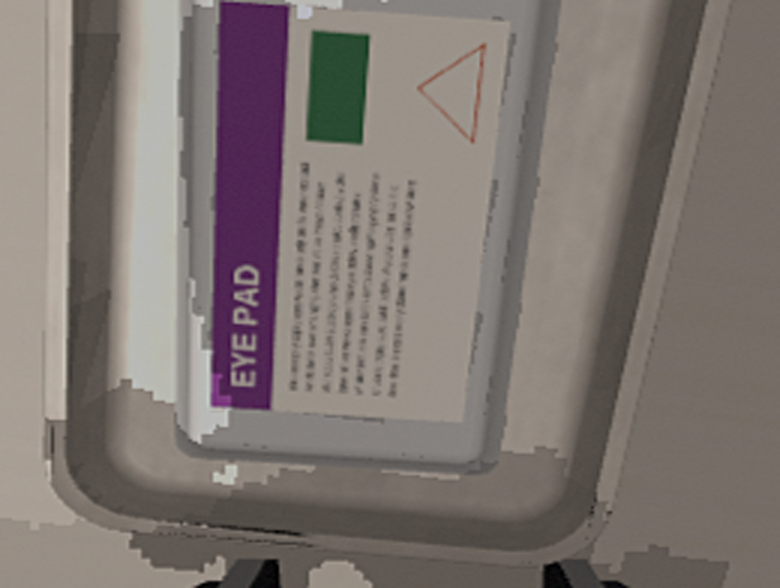

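```bash
cat >> h.py <<'E'
BR=np.array([.6946,.3098,.1598])
def inB(P):
    c,s=np.cos(BR[2]),np.sin(BR[2]);return np.array([[c,s],[-s,c]])@(np.array(P)[:2]-BR[:2])
E
python3 - <<'E'
from h import *
C=lc('w4')
for n,L in [('L',((43,420),(45,20))),('R',((612,510),(735,0))),('N',((110,530),(520,563)))]:
    q=[inB(pix2w(C,(180+u/3,v/2.4),.016)) for u,v in L]; d=q[1]-q[0]
    print(n,np.round(q,4).tolist(),'dir',np.arctan2(d[1],d[0]))
print('tcp',inB(ctrl.get_state()['eef_pos']))
E
```

```text
L [[-0.1336, 0.0566], [-0.0663, 0.0488]] dir -0.11466904730562984
R [[-0.1517, -0.032], [-0.0633, -0.0427]] dir -0.12090818656177912
N [[-0.156, 0.0483], [-0.163, -0.0177]] dir -1.6768747868783955
tcp [-0.17736233  0.00067499]
```

The tray is now at bridge-frame y≈+7 mm and yaw −0.115 rad, and its far end is already centred. Pushing its near-left side to the right should swing it straight. I'll back off, shut the fingers and go round to the left side.

```bash
python3 -m jog '[{"grip":0.45,"xyz":[0,0.008,0],"dr":[0,0,0]},{"grip":0.45,"xyz":[0,0.015,0],"dr":[0,0,0]},{"grip":0.45,"xyz":[0,0.015,-0.03],"dr":[0,0,0]},{"grip":1,"xyz":[0,0.01,-0.045],"dr":[0,0,0]},{"grip":1,"xyz":[-0.035,0,-0.045],"dr":[0,0,0]},{"grip":1,"xyz":[-0.065,-0.015,-0.045],"dr":[0,0,0]},{"grip":1,"xyz":[-0.087,-0.034,-0.045],"dr":[0,0,0]},{"grip":1,"xyz":[-0.087,-0.034,-0.045],"dr":[0,0,0]},{"grip":1,"xyz":[-0.087,-0.034,-0.045],"dr":[0,0,0]},{"grip":1,"xyz":[-0.087,-0.034,-0.045],"dr":[0,0,0]}]'
python3 -c "
from h import *
wshot('w5');s=ctrl.get_state();print(inB(s['eef_pos']),s['eef_pos'],s['opening'])"
```

```text
time: 6.23
eef_pos: [0.5376, 0.3729, 0.0462]
tcp_rot: [0.762, -0.648, -0.0, 0.001]
contact_force: [0.1, -1.0, 0.5]
opening: -0.002
6.2333 [0.53756119 0.37287524 0.0462459 ] [ 7.61767933e-01 -6.47849091e-01 -3.29770084e-04  1.03128778e-03]
[-0.14505845  0.08688554] [0.53756443 0.37249673 0.04624877] 0.003687224384622429
```

View pics/w5.png

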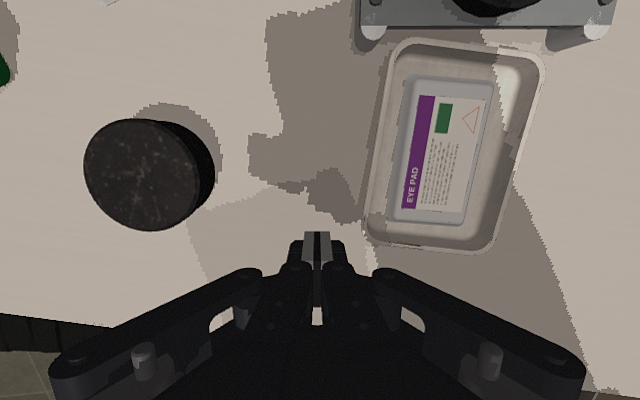

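```bash
python3 - <<'E'
from h import *
C=lc('w5')
L=((388,70),(362,215));R=((544,80),(498,236));F=((415,39),(530,54));N=((378,243),(478,255))
q=[inter(*a,*b) for a,b in [(F,L),(F,R),(N,R),(N,L)]]
hx,hy=.063,.0455
T=fit(C,[(hx,hy,.016),(hx,-hy,.016),(-hx,-hy,.016),(-hx,hy,.016)],q,[.59,.3,.05])
print(inB(T),T[2]-BR[2])
P=[(360,27),(615,25)] # deck near bottom corners, top z .026
for p in [(360,26),(615,24)]:print(inB(pix2w(C,p,.026)))
E
```

```text
fit [0.5959 0.3014 0.0444] res px [[-1.4, -2.7], [2.5, -1.8], [-1.0, 2.6], [-0.2, 4.2]]
[-0.09876902  0.00745594] -0.11539204328294876
[-0.03025527  0.06477974]
[-0.0291189  -0.06569884]
```

```bash
python3 -m jog '[{"grip":1,"xyz":[0,0,0.025],"dr":[0,0,0]},{"grip":1,"xyz":[0,0,0.038],"dr":[0,0,0]},{"grip":1,"xyz":[0,0,0.041],"dr":[0,0,0]},{"grip":1,"xyz":[0.007,0,0.041],"dr":[0,0,0]},{"grip":1,"xyz":[0.012,0,0.041],"dr":[0,0,0]},{"grip":1,"xyz":[0.016,0,0.041],"dr":[0,0,0]},{"grip":1,"xyz":[0.019,0,0.041],"dr":[0,0,0]},{"grip":1,"xyz":[0.022,0,0.041],"dr":[0,0,0]},{"grip":1,"xyz":[0.024,0,0.041],"dr":[0,0,0]},{"grip":1,"xyz":[0.026,0,0.041],"dr":[0,0,0]},{"grip":1,"xyz":[0.028,0,0.041],"dr":[0,0,0]},{"grip":1,"xyz":[0.028,0,0.041],"dr":[0,0,0]}]'
python3 -c "
from h import *
wshot('w6');s=ctrl.get_state();print(inB(s['eef_pos']),s['eef_pos'],s['opening'])"
```

```text
time: 7.28
eef_pos: [0.5438, 0.3458, 0.0065]
tcp_rot: [0.762, -0.648, 0.0, -0.001]
contact_force: [-0.4, 0.4, 0.3]
opening: -0.002
7.2833 [0.54377262 0.34583912 0.00647918] [ 7.61588612e-01 -6.48060532e-01  2.64577946e-04 -5.12559590e-04]
[-0.14319356  0.05965366] [0.54373871 0.34590855 0.0063368 ] 6.0388423537486656e-05
```

View pics/w6.png

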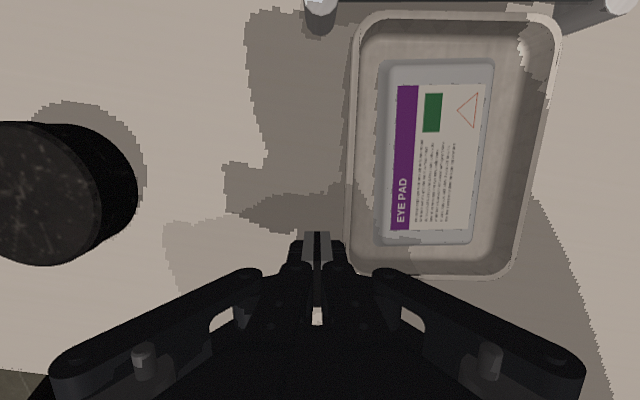

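```bash
python3 - <<'E'
from h import *
C=lc('w6')
L=((352,60),(344,235));R=((561,55),(517,255));F=((385,11),(540,17));N=((375,277),(490,280))
q=[inter(*a,*b) for a,b in [(F,L),(F,R),(N,R),(N,L)]]
hx,hy=.063,.0455
T=fit(C,[(hx,hy,.016),(hx,-hy,.016),(-hx,-hy,.016),(-hx,hy,.016)],q,[.59,.3,.05])
print(inB(T),T[2]-BR[2])
for p in [(321,35),(617,14)]:print('nose',inB(pix2w(C,p,.02)))
E
```

```text
fit [0.6009 0.2947 0.1383] res px [[-1.2, -0.9], [3.0, -3.6], [-0.1, 3.6], [-2.3, 4.6]]
[-9.49313850e-02  3.16493167e-05] -0.021461362451526106
nose [-0.04172971  0.05746209]
nose [-0.03405697 -0.06163867]
```

```bash
python3 -m jog '[{"grip":1,"xyz":[-0.012,0,0],"dr":[0,0,0]},{"grip":1,"xyz":[-0.014,0,-0.025],"dr":[0,0,0]},{"grip":0.45,"xyz":[-0.01,0.02,-0.045],"dr":[0,0,0]},{"grip":0.45,"xyz":[0.02,0.047,-0.045],"dr":[0,0,0]},{"grip":0.45,"xyz":[0.058,0.047,-0.04],"dr":[0,0,0]},{"grip":0.45,"xyz":[0.06,0.047,-0.03],"dr":[0,0,0]},{"grip":0.45,"xyz":[0.06,0.047,-0.015],"dr":[0,0,0]},{"grip":0.45,"xyz":[0.06,0.047,-0.002],"dr":[0,0,0]},{"grip":0.45,"xyz":[0.06,0.047,0.003],"dr":[0,0,0]},{"grip":0.45,"xyz":[0.06,0.047,0.004],"dr":[0,0,0]},{"grip":0.45,"xyz":[0.06,0.047,0.004],"dr":[0,0,0]}]'
python3 -c "
from h import *
wshot('w7');s=ctrl.get_state();print(inB(s['eef_pos']),s['eef_pos'],s['opening']);toolshift(s['eef_pos'],.16)"
```

```text
time: 8.25
eef_pos: [0.5061, 0.2795, 0.0012]
tcp_rot: [0.762, -0.648, -0.0, 0.001]
contact_force: [-0.5, 0.3, 1.0]
opening: 0.548
8.25 [0.50611639 0.27953334 0.00115034] [ 7.61858204e-01 -6.47743447e-01 -3.59782653e-04  6.12690631e-04]
[-1.90392780e-01  1.74524482e-04] [0.50660522 0.27967686 0.0018378 ] 0.5520049174047442
t 8.3 pos [0.5066 0.2797 0.0018] push yaw 0.1616 zaxis [-1.e-04 -1.e-04 -1.e+00] shift [0. 0. 0.] F [ 0.1 -0.   0.1] open 0.552
dr z 0.0016
```

View pics/w7.png

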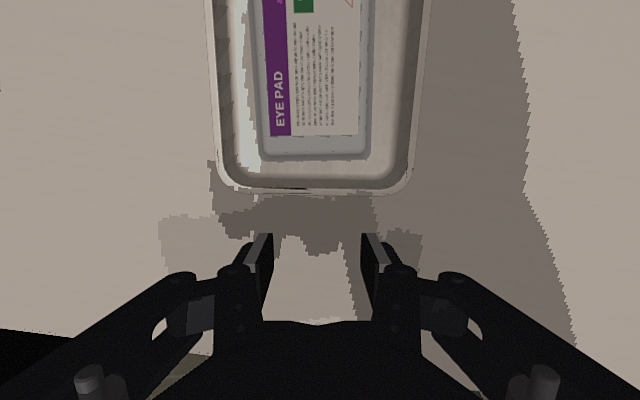

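The tray is square and centred between the pads (rim edges at columns 215 and 415). I'll push forward 60 mm.

```bash
python3 -m jog '[{"grip":0.45,"xyz":[0,-0.007,0],"dr":[0,0,0]},{"grip":0.45,"xyz":[0,-0.013,0],"dr":[0,0,0]},{"grip":0.45,"xyz":[0,-0.016,0],"dr":[0,0,0]},{"grip":0.45,"xyz":[0,-0.019,0],"dr":[0,0,0]},{"grip":0.45,"xyz":[0,-0.023,0],"dr":[0,0,0]},{"grip":0.45,"xyz":[0,-0.027,0],"dr":[0,0,0]},{"grip":0.45,"xyz":[0,-0.031,0],"dr":[0,0,0]},{"grip":0.45,"xyz":[0,-0.035,0],"dr":[0,0,0]},{"grip":0.45,"xyz":[0,-0.039,0],"dr":[0,0,0]},{"grip":0.45,"xyz":[0,-0.043,0],"dr":[0,0,0]},{"grip":0.45,"xyz":[0,-0.047,0],"dr":[0,0,0]},{"grip":0.45,"xyz":[0,-0.05,0],"dr":[0,0,0]}]'
python3 -c "
from h import *
wshot('w8');s=ctrl.get_state();print(inB(s['eef_pos']),s['eef_pos'])
b=ctrl.read_camera('side')[...,::-1];a=ctrl.read_camera('scene')[...,::-1]
cv2.imwrite('pics/c8.png',np.vstack([cv2.resize(a[185:255,205:335],(560,300),interpolation=cv2.INTER_CUBIC),cv2.resize(b[150:215,280:410],(560,280),interpolation=cv2.INTER_CUBIC)]))"
```

```text
time: 9.3
eef_pos: [0.5564, 0.2872, 0.0019]
tcp_rot: [0.762, -0.648, 0.0, -0.0]
contact_force: [-1.4, 0.2, 0.3]
opening: 0.55
9.3 [0.55641494 0.28717964 0.00193696] [ 7.61597695e-01 -6.48050095e-01  7.77142176e-05 -1.35362107e-04]
[-0.13945375 -0.00040483] [0.55698743 0.28721034 0.00208851]
```

View pics/w8.png

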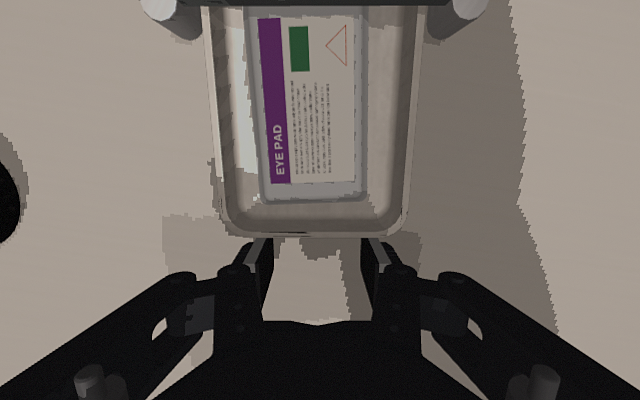

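View pics/c8.png

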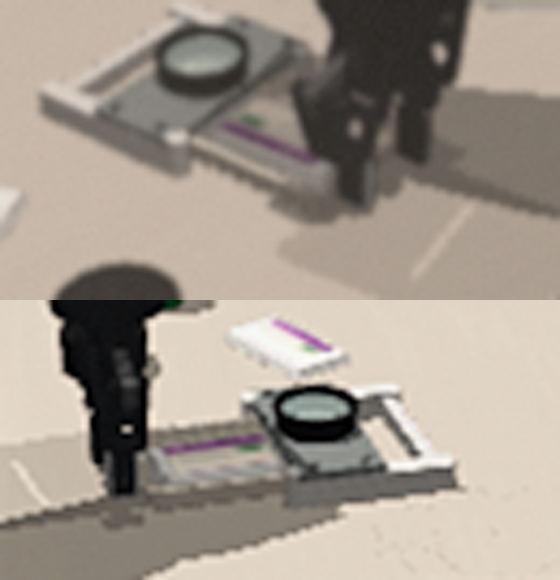

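The tray is entering cleanly between the rails, with gaps on both sides and the pack inside. I'll continue.

```bash
python3 -m jog '[{"grip":0.45,"xyz":[0,-0.004,0],"dr":[0,0,0]},{"grip":0.45,"xyz":[0,-0.008,0],"dr":[0,0,0]},{"grip":0.45,"xyz":[0,-0.012,0],"dr":[0,0,0]},{"grip":0.45,"xyz":[0,-0.016,0],"dr":[0,0,0]},{"grip":0.45,"xyz":[0,-0.02,0],"dr":[0,0,0]},{"grip":0.45,"xyz":[0,-0.024,0],"dr":[0,0,0]},{"grip":0.45,"xyz":[0,-0.028,0],"dr":[0,0,0]},{"grip":0.45,"xyz":[0,-0.032,0],"dr":[0,0,0]},{"grip":0.45,"xyz":[0,-0.036,0],"dr":[0,0,0]},{"grip":0.45,"xyz":[0,-0.04,0],"dr":[0,0,0]},{"grip":0.45,"xyz":[0,-0.044,0],"dr":[0,0,0]},{"grip":0.45,"xyz":[0,-0.047,0],"dr":[0,0,0]}]'
python3 -c "
from h import *
wshot('w9');s=ctrl.get_state();print(inB(s['eef_pos']),s['eef_pos'],s['contact_force'])"
```

```text
time: 10.45
eef_pos: [0.6028, 0.2947, 0.002]
tcp_rot: [0.762, -0.648, 0.0, -0.0]
contact_force: [-0.4, 0.4, -0.3]
opening: 0.552
10.45 [0.60282752 0.29465051 0.00201556] [ 7.61583326e-01 -6.48066990e-01  5.94604735e-05 -1.04602778e-04]
[-0.09251318 -0.00035876] [0.60332261 0.29472504 0.00215413] [-0.31414543 -1.19800712  0.31359642]
```

View pics/w9.png

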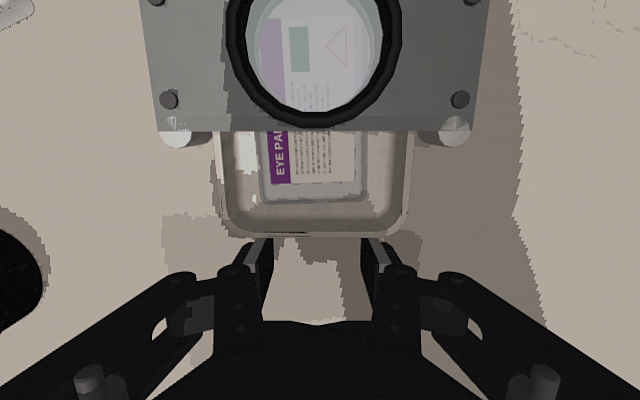

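```bash
python3 - <<'E'
from h import *
C=lc('w9')
for p in [(260,236),(315,237),(370,236)]:print('near',inB(pix2w(C,p,.016)).round(4))
for p in [(176,147),(454,147)]:print('nose tip',inB(pix2w(C,p,.02)).round(4))
for p in [(158,131),(472,131)]:print('deck edge',inB(pix2w(C,p,.026)).round(4))
E
```

```text
near [-0.0796  0.0269]
near [-0.0801  0.    ]
near [-0.0796 -0.0268]
nose tip [-0.0365  0.0605]
nose tip [-0.0364 -0.0605]
deck edge [-0.0296  0.064 ]
deck edge [-0.0295 -0.0641]
```

16.5 mm to go. I'll push 14 mm, then inch forward while watching the force.

```bash
python3 -m jog '[{"grip":0.45,"xyz":[0,-0.003,0],"dr":[0,0,0]},{"grip":0.45,"xyz":[0,-0.006,0],"dr":[0,0,0]},{"grip":0.45,"xyz":[0,-0.009,0],"dr":[0,0,0]},{"grip":0.45,"xyz":[0,-0.011,0],"dr":[0,0,0]},{"grip":0.45,"xyz":[0,-0.013,0],"dr":[0,0,0]},{"grip":0.45,"xyz":[0,-0.014,0],"dr":[0,0,0]},{"grip":0.45,"xyz":[0,-0.014,0],"dr":[0,0,0]}]'
python3 -m jog '[{"grip":0.45,"xyz":[0,-0.0005,0],"dr":[0,0,0]},{"grip":0.45,"xyz":[0,-0.001,0],"dr":[0,0,0]}]'
python3 -c "
from h import *
wshot('w10');s=ctrl.get_state();print(inB(s['eef_pos']),s['eef_pos'],s['contact_force'])"
```

```text
time: 11.08
eef_pos: [0.6164, 0.2969, 0.002]
tcp_rot: [0.762, -0.648, 0.0, -0.0]
contact_force: [-0.0, 0.3, 0.4]
opening: 0.547
time: 11.25
eef_pos: [0.617, 0.297, 0.002]
tcp_rot: [0.762, -0.648, -0.0, 0.0]
contact_force: [-0.4, -0.3, 0.3]
opening: 0.552
11.25 [0.61695121 0.29700929 0.00199921] [ 7.61640073e-01 -6.48000278e-01 -1.00535236e-04  1.69318977e-04]
[-0.07857614 -0.00027489] [0.61706873 0.29702552 0.00199109] [-0.66201099  0.48801258 -0.02933644]
```

View pics/w10.png

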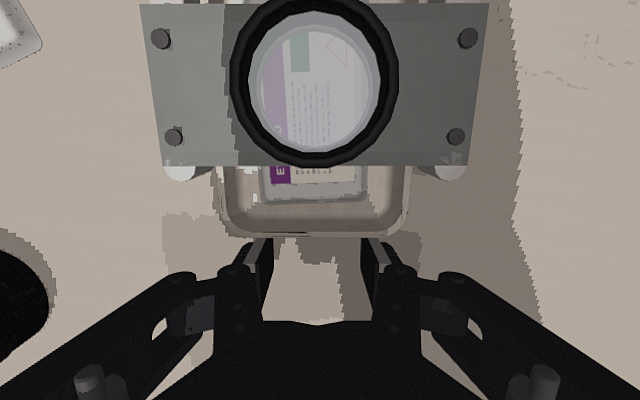

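```bash
for i in 1; do :; done
python3 -m jog '[{"grip":0.45,"xyz":[0,-0.0004,0],"dr":[0,0,0]},{"grip":0.45,"xyz":[0,-0.0008,0],"dr":[0,0,0]},{"grip":0.45,"xyz":[0,-0.0008,0],"dr":[0,0,0]}]'
python3 -m jog '[{"grip":0.45,"xyz":[0,-0.0003,0],"dr":[0,0,0]},{"grip":0.45,"xyz":[0,-0.0005,0],"dr":[0,0,0]},{"grip":0.45,"xyz":[0,-0.0005,0],"dr":[0,0,0]}]'
python3 -c "
from h import *
s=ctrl.get_state();print(inB(s['eef_pos']),s['contact_force'])"
```

```text
time: 11.55
eef_pos: [0.6179, 0.2972, 0.002]
tcp_rot: [0.762, -0.648, 0.0, -0.0]
contact_force: [-0.8, 0.2, -0.2]
opening: 0.551
time: 11.8
eef_pos: [0.6184, 0.2972, 0.0019]
tcp_rot: [0.762, -0.648, -0.0, -0.0]
contact_force: [-0.7, 0.6, -0.2]
opening: 0.549
[-0.07725022 -0.00027901] [-0.70217248  0.56924958 -0.21892107]
```

```bash
python3 -m jog '[{"grip":0.45,"xyz":[0,-0.0003,0],"dr":[0,0,0]},{"grip":0.45,"xyz":[0,-0.0006,0],"dr":[0,0,0]},{"grip":0.45,"xyz":[0,-0.0006,0],"dr":[0,0,0]}]'
python3 -c "
from h import *
wshot('w11');s=ctrl.get_state();print(inB(s['eef_pos']),s['contact_force'])
a=cv2.imread('pics/w11.png');cv2.imwrite('pics/w11a.png',cv2.resize(a[140:250,150:490],None,fx=2.3,fy=4,interpolation=cv2.INTER_CUBIC))"
```

```text
time: 12.05
eef_pos: [0.6191, 0.2973, 0.002]
tcp_rot: [0.762, -0.648, 0.0, -0.0]
contact_force: [0.3, 0.1, -0.3]
opening: 0.552
12.05 [0.61906104 0.29731353 0.00196525] [ 7.61621349e-01 -6.48022309e-01  5.68118705e-05 -6.80736582e-05]
[-0.07656844 -0.00028339] [-0.93874259  0.41273238 -0.06896786]
```

View pics/w11a.png

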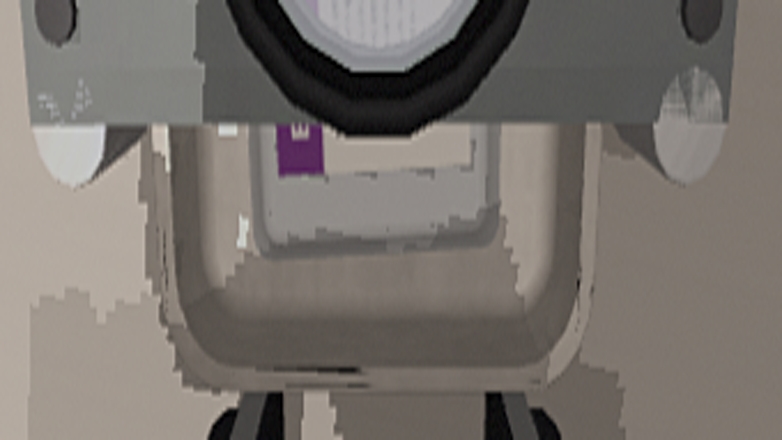

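```bash
python3 - <<'E'
from h import *
C=lc('w11')
for p in [(280,236.5),(315,237),(370,236.5)]:print('near',inB(pix2w(C,p,.016)).round(4))
for p in [(181.7,186.2),(448.5,186.2)]:print('nose tip',inB(pix2w(C,p,.02)).round(4))
for p in [(200,171)]:print('deck edge',inB(pix2w(C,p,.026)).round(4))
E
python3 -m jog '[{"grip":0.45,"xyz":[0,-0.0003,0],"dr":[0,0,0]},{"grip":0.45,"xyz":[0,-0.0006,0],"dr":[0,0,0]},{"grip":0.45,"xyz":[0,-0.0006,0],"dr":[0,0,0]}]'
python3 -c "
from h import *
s=ctrl.get_state();print(inB(s['eef_pos']),s['contact_force'])"
```

```text
near [-0.0634  0.0172]
near [-0.0637  0.0001]
near [-0.0634 -0.0268]
nose tip [-0.0375  0.0601]
nose tip [-0.0373 -0.0601]
deck edge [-0.0296  0.0487]
time: 12.35
eef_pos: [0.6196, 0.2974, 0.0019]
tcp_rot: [0.762, -0.648, 0.0, -0.0]
contact_force: [-0.6, -0.3, -0.3]
opening: 0.546
[-0.07600446 -0.00030589] [-0.64385853 -0.25931673 -0.26224123]
```

```bash
python3 -m jog '[{"grip":0.45,"xyz":[0,-0.0003,0],"dr":[0,0,0]},{"grip":0.45,"xyz":[0,-0.0005,0],"dr":[0,0,0]},{"grip":0.45,"xyz":[0,-0.0005,0],"dr":[0,0,0]}]'
python3 -m jog '[{"grip":0.45,"xyz":[0,0,0],"dr":[0,0,0]},{"grip":0.45,"xyz":[0,0,0],"dr":[0,0,0]}]'
```

```text
time: 12.6
eef_pos: [0.6201, 0.2975, 0.0019]
tcp_rot: [0.762, -0.648, 0.0, -0.0]
contact_force: [-0.1, 0.3, 0.4]
opening: 0.548
time: 12.77
eef_pos: [0.6201, 0.2975, 0.0019]
tcp_rot: [0.762, -0.648, 0.0, -0.0]
contact_force: [-0.3, -0.4, -0.8]
opening: 0.55
```

```bash
python3 -m jog '[{"grip":0.45,"xyz":[0,-0.0003,0],"dr":[0,0,0]},{"grip":0.45,"xyz":[0,-0.0005,0],"dr":[0,0,0]},{"grip":0.45,"xyz":[0,-0.0005,0],"dr":[0,0,0]}]'
python3 -c "
from h import *
wshot('w12');s=ctrl.get_state();print(inB(s['eef_pos']),s['contact_force'],s['joint_efforts'])
a=cv2.imread('pics/w12.png');cv2.imwrite('pics/w12a.png',cv2.resize(a[140:250,150:490],None,fx=2.3,fy=4,interpolation=cv2.INTER_CUBIC))"
```

```text
time: 13.02
eef_pos: [0.6206, 0.2976, 0.0019]
tcp_rot: [0.762, -0.648, -0.0, -0.0]
contact_force: [-0.4, -0.6, 0.1]
opening: 0.552
13.0167 [0.62057833 0.29758449 0.00193588] [ 7.61609422e-01 -6.48036332e-01 -4.36001198e-06 -2.43659401e-05]
[-0.07503548 -0.00030187] [ 0.36622945 -0.21433886  0.23377047] [-1.13901459e-01 -4.54367352e+01 -2.42228544e+01 -1.29289564e-02
 -1.30022918e-01  1.54279591e-03]
```

View pics/w12a.png

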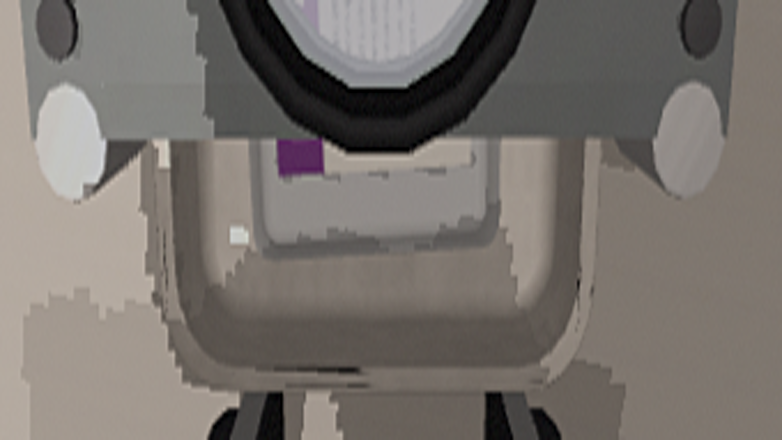

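```bash
python3 -m jog '[{"grip":0.45,"xyz":[0,-0.0003,0],"dr":[0,0,0]},{"grip":0.45,"xyz":[0,-0.0005,0],"dr":[0,0,0]},{"grip":0.45,"xyz":[0,-0.0005,0],"dr":[0,0,0]}]'
python3 -m jog '[{"grip":0.45,"xyz":[0,-0.0003,0],"dr":[0,0,0]},{"grip":0.45,"xyz":[0,-0.0005,0],"dr":[0,0,0]},{"grip":0.45,"xyz":[0,-0.0005,0],"dr":[0,0,0]}]'
python3 -c "
from h import *
wshot('w13');s=ctrl.get_state();print(inB(s['eef_pos']),s['contact_force'])
a=cv2.imread('pics/w13.png');cv2.imwrite('pics/w13a.png',cv2.resize(a[140:250,150:490],None,fx=2.3,fy=4,interpolation=cv2.INTER_CUBIC))
for n in ['scene','side']: cv2.imwrite(f'pics/{n}13.png',ctrl.read_camera(n)[...,::-1])
a=cv2.imread('pics/scene13.png');b=cv2.imread('pics/side13.png')
cv2.imwrite('pics/c13.png',np.vstack([cv2.resize(a[185:255,205:335],(560,300),interpolation=cv2.INTER_CUBIC),cv2.resize(b[150:215,280:410],(560,280),interpolation=cv2.INTER_CUBIC)]))"
```

```text
time: 13.32
eef_pos: [0.6211, 0.2976, 0.0019]
tcp_rot: [0.762, -0.648, 0.0, -0.0]
contact_force: [-1.1, 0.8, -0.1]
opening: 0.552
time: 13.57
eef_pos: [0.6215, 0.2977, 0.0019]
tcp_rot: [0.762, -0.648, -0.0, 0.0]
contact_force: [-0.6, -0.2, 0.6]
opening: 0.549
13.5667 [0.62150111 0.29772866 0.00193109] [ 7.61614357e-01 -6.48030528e-01 -5.14834867e-05  5.83534065e-05]
[-0.07410213 -0.00030827] [-1.36667974  0.41680174 -0.15885898]
```

View pics/w13a.png

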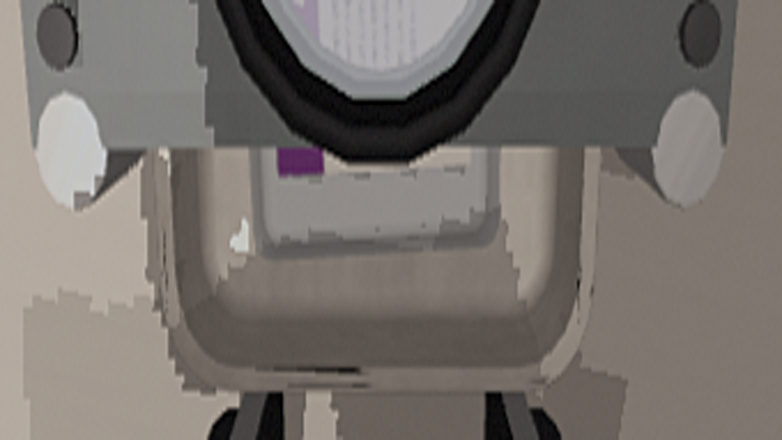

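View pics/c13.png

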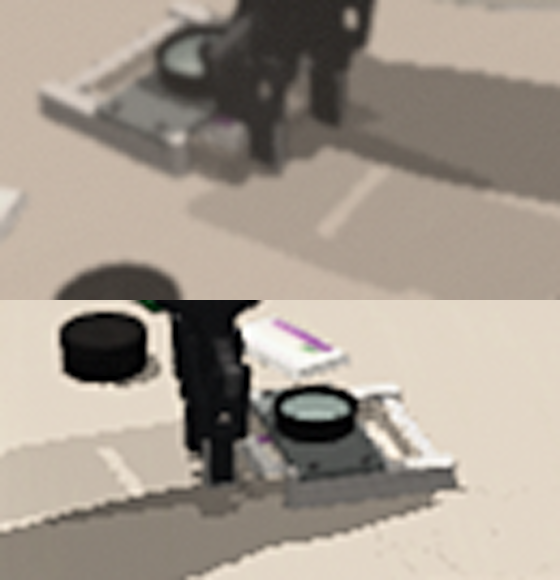

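```bash
python3 -m jog '[{"grip":0.45,"xyz":[0,-0.0003,0],"dr":[0,0,0]},{"grip":0.45,"xyz":[0,-0.0005,0],"dr":[0,0,0]},{"grip":0.45,"xyz":[0,-0.0005,0],"dr":[0,0,0]}]'
python3 -c "
from h import *
f=[]
for i in range(4): ctrl.read_camera('wrist');f.append(ctrl.get_state()['contact_force'])
s=ctrl.get_state();print(inB(s['eef_pos']),np.mean(f,0).round(2),np.std(f,0).round(2))"
```

```text
time: 13.97
eef_pos: [0.6216, 0.2977, 0.002]
tcp_rot: [0.762, -0.648, -0.0, 0.001]
contact_force: [-2.6, -1.1, 1.3]
opening: 0.552
[-0.07404945 -0.00026144] [-3.69 -1.04  2.33] [0.34 0.42 0.1 ]
```

The force rose to about 3.8 N and the hand stopped advancing, so the tray is against the stop, well under the 10 N that could shift the bridge. I'll back straight off, then lift clear.

```bash
python3 -m jog '[{"grip":0.45,"xyz":[0,0.003,0],"dr":[0,0,0]},{"grip":0.45,"xyz":[0,0.01,0],"dr":[0,0,0]},{"grip":0.45,"xyz":[0,0.025,0],"dr":[0,0,0]},{"grip":0.45,"xyz":[0,0.035,-0.01],"dr":[0,0,0]},{"grip":0.45,"xyz":[0,0.035,-0.05],"dr":[0,0,0]},{"grip":0.45,"xyz":[0,0.035,-0.09],"dr":[0,0,0]},{"grip":0.45,"xyz":[0,0.02,-0.13],"dr":[0,0,0]},{"grip":0.45,"xyz":[0,0,-0.17],"dr":[0,0,0]},{"grip":0.45,"xyz":[0,0,-0.2],"dr":[0,0,0]},{"grip":0.45,"xyz":[0,0,-0.2],"dr":[0,0,0]},{"grip":0.45,"xyz":[0,0,-0.2],"dr":[0,0,0]}]'
python3 -c "
from h import *
wshot('w14')
a=cv2.imread('pics/w14.png');cv2.imwrite('pics/w14a.png',cv2.resize(a[40:220,220:430],None,fx=3.3,fy=3.3,interpolation=cv2.INTER_CUBIC))
b=ctrl.read_camera('side')[...,::-1];a=ctrl.read_camera('scene')[...,::-1]
cv2.imwrite('pics/c14.png',np.vstack([cv2.resize(a[175:255,160:335],(612,280),interpolation=cv2.INTER_CUBIC),cv2.resize(b[130:215,270:410],(612,310),interpolation=cv2.INTER_CUBIC)]))"
```

```text
time: 15.08
eef_pos: [0.624, 0.2984, 0.2061]
tcp_rot: [0.762, -0.648, 0.002, -0.004]
contact_force: [0.7, -0.5, -0.7]
opening: 0.552
15.0833 [0.62398238 0.29835895 0.20607899] [ 0.76157348 -0.64806468  0.00230377 -0.00356367]
```

View pics/w14a.png

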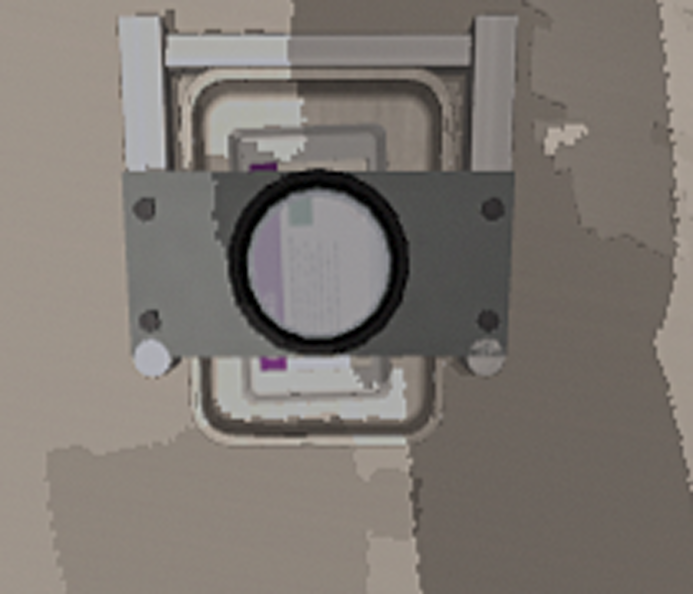

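View pics/c14.png

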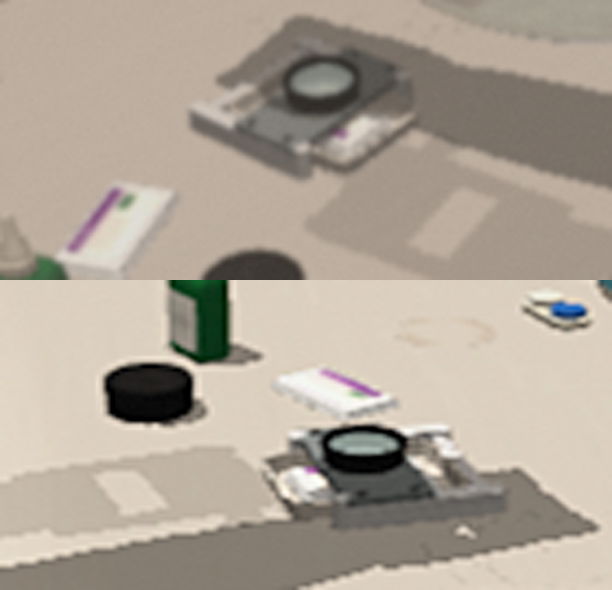

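The hand is clear, the tray is under the deck with its far rim at the stop bar, and the pack is in it. I'll take one closer look at the tray–stop gap.

```bash
python3 -m jog '[{"grip":0.45,"xyz":[0,-0.03,0.01],"dr":[0,0,0]},{"grip":0.45,"xyz":[0,-0.06,0.04],"dr":[0,0,0]},{"grip":0.45,"xyz":[0,-0.09,0.07],"dr":[0,0,0]},{"grip":0.45,"xyz":[0,-0.1,0.09],"dr":[0,0,0]},{"grip":0.45,"xyz":[0,-0.1,0.1],"dr":[0,0,0]},{"grip":0.45,"xyz":[0,-0.1,0.1],"dr":[0,0,0]},{"grip":0.45,"xyz":[0,-0.1,0.1],"dr":[0,0,0]}]'
python3 -c "
from h import *
wshot('w15')
a=cv2.imread('pics/w15.png');cv2.imwrite('pics/w15a.png',cv2.resize(a[90:230,220:420],None,fx=4,fy=4,interpolation=cv2.INTER_CUBIC))"
```

```text
time: 15.82
eef_pos: [0.719, 0.3136, 0.0998]
tcp_rot: [0.762, -0.648, -0.001, 0.002]
contact_force: [0.0, -0.8, 0.4]
opening: 0.549
15.8167 [0.71900791 0.3136248  0.09982478] [ 0.76168666 -0.64794221 -0.00119616  0.00169895]
```

View pics/w15a.png

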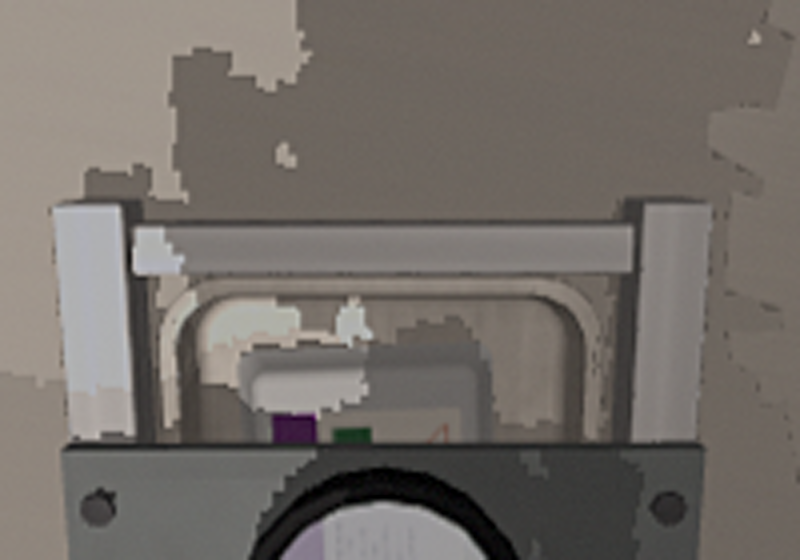

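View pics/w15.png

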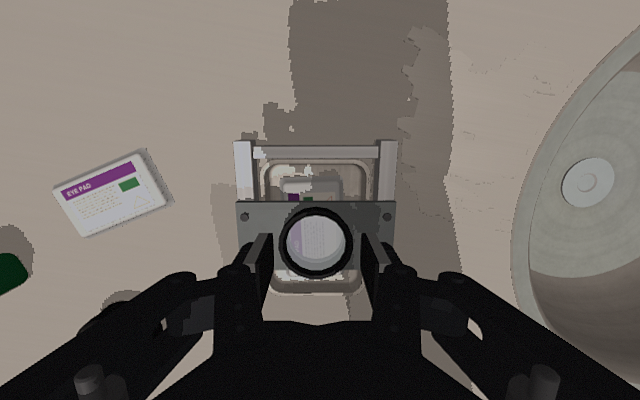

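The far rim meets the stop bar evenly along its width, with only a dark line under 1 px at crop row 275. I'll retreat up and check the bridge and bystanders against the first pictures.

```bash
python3 -m jog '[{"grip":0.45,"xyz":[0,0.02,-0.04],"dr":[0,0,0]},{"grip":0.45,"xyz":[0,0.06,-0.07],"dr":[0,0,0]},{"grip":0.45,"xyz":[0,0.1,-0.1],"dr":[0,0,0]},{"grip":0.45,"xyz":[0,0.14,-0.13],"dr":[0,0,0]},{"grip":0.45,"xyz":[0,0.17,-0.15],"dr":[0,0,0]},{"grip":0.45,"xyz":[0,0.17,-0.15],"dr":[0,0,0]},{"grip":0.45,"xyz":[0,0.17,-0.15],"dr":[0,0,0]}]'
python3 - <<'E'
from h import *
for n,rois in [('side',{'bridge':(335,172,388,198),'pot':(290,150,318,170),'pack2':(332,150,362,168),'dropper':(263,238,283,278),'case':(264,288,292,318)}),('scene',{'bridge':(213,184,280,222),'pot':(214,245,252,275),'dropper':(398,158,416,190),'pack2':(172,224,214,256)})]:
    a=cv2.imread(f'pics/{n}0.png');b=np.ascontiguousarray(ctrl.read_camera(n)[...,::-1]);cv2.imwrite(f'pics/{n}16.png',b)
    for k,(x0,y0,x1,y1) in rois.items():
        r=cv2.matchTemplate(b[y0-6:y1+6,x0-6:x1+6],a[y0:y1,x0:x1],cv2.TM_CCOEFF_NORMED);_,m,_,l=cv2.minMaxLoc(r);print(n,k,round(m,3),'shift px',(l[0]-6,l[1]-6))
E
```

```text
time: 16.45
eef_pos: [0.5516, 0.2877, 0.2604]
tcp_rot: [0.762, -0.647, 0.003, -0.005]
contact_force: [0.4, 0.0, 0.8]
opening: 0.554
side bridge 0.812 shift px (0, 0)
side pot 1.0 shift px (0, 0)
side pack2 0.999 shift px (0, 0)
side dropper 0.844 shift px (0, 0)
side case 0.784 shift px (0, 0)
scene bridge 0.83 shift px (0, 0)
scene pot 1.0 shift px (0, 0)
scene dropper 0.724 shift px (0, -1)
scene pack2 0.999 shift px (0, 0)
```

View pics/side16.png

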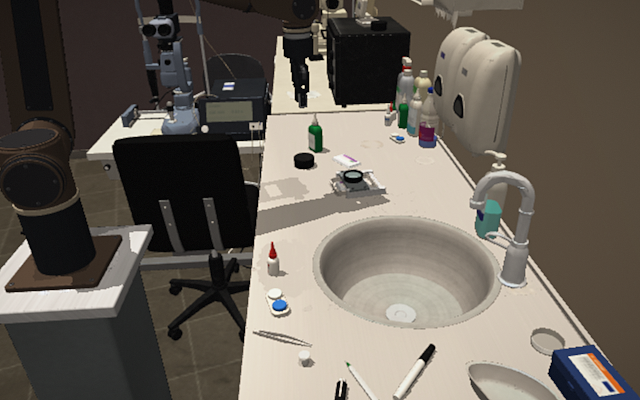

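Everything else is in its place, with only the lighting and shadows changed, and the hand is well clear. I'm handing it in.

```bash
python3 -c "
from plant import ctrl
print(ctrl.sign_off())"
```

```text
the job is handed in; nothing more can be done
None
```

The tray, with the eye pad pack still in it, is pushed in under the magnifier bridge and home against the stop bar. I handed it in at about 16.5 s of the 58 s allowed.

- **How it went:** I chose the pack in the tray, since the loose look-alike lay farther left. A push from behind took out about half of the skew. A gentle sideways push on the near-left side then straightened and centred the tray, and two part-open fingers pushed it home.
- **Contact with the stop:** The push force rose to about 3.8 N and the hand stopped moving. That is well under the 10 N that could shift the bridge.
- **Last checks:** The close view shows the far rim even along the stop bar, with less than about 1 mm of gap. The bridge, pot and loose pack show no pixel shift from the first pictures. The hand ended about 0.26 m up, touching nothing.
- **What disagreed:** Just before contact, the wrist-camera estimate put the tray's near end about 2 mm further in than it should be when home. That is about the stated calibration error, so I relied on the force and the close view. The dropper matched less well (0.72–0.84, with a 1 px shift in one view). The lens case was also weaker (0.78, no shift). I put both down to the arm's changed shadow, as nothing went near them.

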